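# Take the pressure valve off the cooker for washing

### The job

The pressure cooker has cooled down; take off its orange-barred pressure valve for washing. Push the valve down against its spring, only as hard as it takes to clear the catch and never ramming or wrenching it, twist it counter-clockwise until it comes free, lift it out, and stand it upright on the floor of the parts tray, setting it down rather than dropping it. Leave the other parts in the tray and the things on the table where they are.

Things in the scene. Friction and masses are not known exactly. Their poses are not given: they have to be found in the camera images.
- valve: Push-and-twist pressure valve, loose, 0.1 to 0.16 kg, 62 mm tall. Origin: centre of its flat underside; z up along its axis. Steel plug 30 mm across, z 0 to 25 mm, three lugs at its foot out to 20 mm radius; black flange 44 mm across, z 25 to 33; orange grip bar, z 33 to 62. It starts latched, plug in the collar on the lid, its x along the cooker's x.
- valve_grip (a point): Middle of the orange grip bar, 49 mm above the valve's origin, axes as the valve's. The bar is 42 mm long along x, 14 mm thick along y, 29 mm high; pinch it across its thickness, fingertips above the black flange. Latched, the valve turns only some degrees either way; a spring holds it up against the catch with 5 N, plus 0.5 N per mm pushed in.
- socket (a point): On the collar's axis, 165 mm above the table: where the origin of the latched valve lies; axes as the cooker's. To free the valve push it straight down until its lugs pass below the catch: 3 to 11 mm, different on each cooker and not visible. 1.5 mm deeper it meets a hard seat (spring force there 7 to 11 N). So 13 to 18 N straight down always clears the catch.
- slot (a point): On the collar's rim over one of its three open slots (white marks, 60 degrees counter-clockwise of the latched lugs). Keeping the valve down, turn it counter-clockwise seen from above by 60 degrees (52 to 66 will do, a stop comes at about 68): let up, the spring raises it 4 mm and it lifts straight out. Valve and cooker must never bear on one another with over 30 N.
- cooker: Steel pressure cooker, 22 cm pot, aluminium lid 238 mm across, pairs of short black handles along its x axis (334 mm over all); heavy, does not move. Origin under its centre on the table, z up. Lid crown 150 mm above the table; on it the valve collar, 54 mm across, top at 175 mm; the latched valve's flange is 15 mm above it. A small pin 77 mm off the axis reaches 153 mm.
- tray: Small shallow aluminium parts tray, 230 mm (its x) by 150 mm (its y), 22 mm high, walls 3 mm; does not move. Origin under its centre on the table. Two small removed valve parts lie in its +x half; the -x half is free.
- tray_free (a point): Point on the tray's inner floor in the middle of its free half, 45 mm from the tray's centre towards its -x, about 3 mm above the table.
- weight: Bystander in the tray: brass weight, 28 mm in diameter, 24 mm high, origin under its centre.
- relief: Bystander in the tray: red relief plug, 24 mm in diameter, 20 mm high, origin under its centre.
- potato_a: Bystander: half a peeled potato, 66 mm wide, 30 mm high, on the red chopping board.
- potato_b: Bystander: another half potato, the same size, on the red chopping board.
- salt: Bystander: clear salt jar with blue cap, 64 mm in diameter, 110 mm high, at the far side of the table.
- mill: Bystander: dark wooden pepper mill, 54 mm in diameter, 160 mm high, at the far side.
- grater: Bystander: steel box grater about 90 mm wide, 211 mm high with its black handle, at the far side.

How it is judged:
By the outcome, as a careful person would: the job done as asked, in the order asked, and still so for the second after the job is handed in, with the robot touching nothing.
It also fails if it takes over 50 s, if anything falls off the work surface, if the arm or the gripper's body presses on something with over 40 N, if the wrist force passes 120 N, or if a joint passes its speed limit or range.

### The arm

A 6-joint arm with a two-finger parallel gripper is mounted at the origin on the work surface. World frame = base frame: x ahead of the robot, y to its left, z up, the work surface at z = 0. Lengths are in m, angles in rad, forces in N, time in s.
With the tool pointing down it reaches from about 0.225 to 0.875 m from the base axis. Payload 3.4 kg.
Tool frame: the origin (TCP) lies at the very end of the fingers, on their centre line; the grasp point (between the pads) lies 19 mm behind it; z points along the fingers, y is the direction in which the jaws open and shut (so a half turn about z gives the same grasp; the last joint's range is limited). The gripper opens to 85 mm and grips with 20 to 120 N. Pads are 22 mm wide; open, the fingers measure 114 mm over their backs; the gripper's body (76 mm by 85 mm) begins 54 mm behind the grasp point. The pads swing forward as they close: fully open they stand 13 mm farther back than shut.
Start: joints at [1.037, 0.276, 1.505, -0, 1.361, -0.121], TCP at [0.231, 0.527, 0.192] pointing down, gripper open.
Joint ranges: [-2.89, 2.89], [-0.75, 2.08], [0.22, 2.7], [-1.18, 4.32], [0.11, 2.71], [-2.7, 2.7]. Speed limits (rad/s): [2.57, 2.57, 3.14, 3.14, 3.14, 3.14].

### API

Orientations are given as a unit quaternion [w, x, y, z].
In Python, from rig import manip, viewer, job gives the robot as it stands.
- The arm moves only by the shell command python3 -m crank 'ROWS' [OPENING] [FORCE]. ROWS is JSON, a list of rows, each a list of 6 numbers: the shift along the tool's x, y, z in m, then the turn, a rotation vector about the tool's x, y, z in degrees. In form: [[dx, dy, dz, rx, ry, rz], ...]. A call has 1 to 20 rows; each row is the pose to reach, as a shift and turn from the pose measured when the call began, along the tool's axes at that moment; what a row does not reach only later rows make up. A row lasts 1/8 s, in which the tool goes at most 62.5 mm and 10.7 degrees, less where a joint would pass 70% of its speed; a pose out of reach is approached as far as the arm can. A call with a gripper value outside its range is refused whole. OPENING is the opening, from 0 (shut) to 1 (fully open), set as the call begins (- or left out, the last holds). The fingers move at their own pace and stop on an object; FORCE is the grip in N (left out, the last holds). Time passes only in rows, so rows that repeat a pose let the fingers close. It gives the time, the measured TCP pose, the force and the opening at its end, in the units of the state.
- manip.get_state(): the state, without advancing time (a new reading comes with each control period).
- viewer.get_image(name): name is "scene" or "side" or "wrist"; returns a dict with "frame" (400x640x3 uint8, blue, green, red), "range_z" (400x640 float32, m along the optical axis (not along the pixel's ray), 0 where there is no reading), "intrinsics" (3x3 intrinsics, pixels), "world_from_camera" (4x4, takes a point from camera to world coordinates); the wrist camera has in their place "mount" (4x4, takes a point from camera to tool coordinates, whose origin is the TCP and whose axes are the flange's). Camera axes: x right, y up, looking along -z (the intrinsics and any distortion apply to the point x, -y, -z); pixel columns grow to the right and rows downward; lengths in m; the calibration is good to about 2 mm. A picture is of the moment at which its call begins: read the wrist's pose just before it.
- job.sign_off(): hands the job in, once; it reports no verdict.
The state is a dict: "clock": time; "qpos": joint angles; "qd": joint speeds; "effort": joint torques, N m; "position": TCP position; "ee_rot": TCP orientation; "contact_force": force on the tool from outside, world axes, zero at the start; "moment": the same for the moment, N m; "width": finger opening in m.
Only numpy, scipy, OpenCV 4.12 (cv2) and the standard library are available. Lean on these libraries where they do the work, as an engineer would, in place of code of your own. Each camera call takes 0.05 s, during which the arm holds its last target. There are 200 camera calls.

## Working session

There is one attempt and no reset: what is moved stays moved. The work goes in short steps, Python scripts to look and compute and a shell command to move; the robot and the scene stay as the last step left them, time stands still between calls to the robot, and variables do not carry over. Pictures are saved under pics/ and viewed, about 8 in all and at most 12, crops included, and the job is handed in when it is done.

```bash
mkdir -p pics; ls; python3 - <<'E'
from rig import manip, viewer
import cv2,numpy as np,pickle
print(manip.get_state())
for n in ("scene","side"):
    d=viewer.get_image(n); pickle.dump(d,open(n+".pkl","wb")); cv2.imwrite(f"pics/{n}.png",d["frame"])
    print(d["world_from_camera"].round(3).tolist(), d["intrinsics"].tolist(), [k for k in d])
E
```

```text
pics
{'clock': 0.0, 'qpos': array([ 1.03701636e+00,  2.76607126e-01,  1.50614463e+00,  1.19794371e-06,
        1.36067954e+00, -1.20978485e-01]), 'qd': array([ 2.72785613e-04, -5.80518903e-04, -1.81841371e-03, -2.77138548e-04,
       -1.81812283e-03,  4.58145311e-05]), 'effort': array([-1.32669811e-03, -4.16783810e+01, -2.45798117e+01, -2.44415805e-04,
        1.13887555e-02, -4.66350414e-06]), 'position': array([0.23036363, 0.52618495, 0.19112827]), 'ee_rot': array([-2.96172793e-04,  2.04938404e-01,  9.78774440e-01, -8.70303081e-04]), 'contact_force': array([-0.10548707, -0.82831567,  0.43292431]), 'moment': array([ 0.01419129, -0.01513369, -0.02565656]), 'width': 0.0850357830083175}
[[-0.46, -0.656, 0.599, 1.288], [0.888, -0.337, 0.313, 0.422], [-0.004, 0.676, 0.737, 1.042], [0.0, 0.0, 0.0, 1.0]] [[373.9664390768725, 0.0, 322.68162651925945], [0.0, 373.9664390768725, 199.08335554428234], [0.0, 0.0, 1.0]] ['frame', 'range_z', 'intrinsics', 'world_from_camera']
[[-0.996, 0.082, -0.034, 0.531], [-0.088, -0.944, 0.318, 0.483], [-0.006, 0.319, 0.948, 1.395], [0.0, 0.0, 0.0, 1.0]] [[460.32726562673, 0.0, 330.63973477920393], [0.0, 460.32726562673, 201.1949061550978], [0.0, 0.0, 1.0]] ['frame', 'range_z', 'intrinsics', 'world_from_camera']
```

View pics/scene.png

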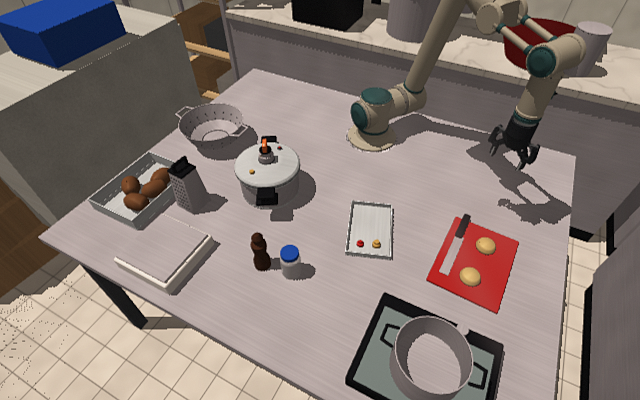

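View pics/side.png

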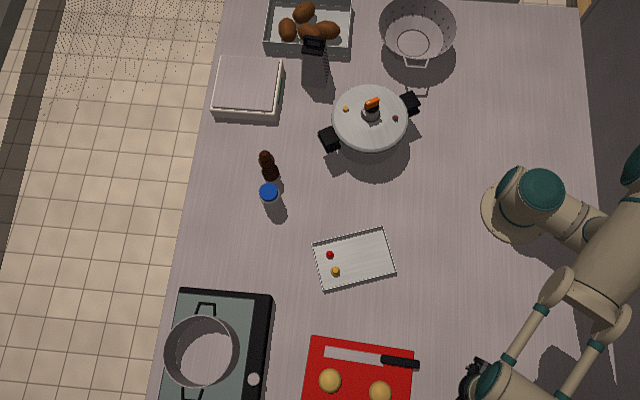

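Scene view: the valve is at about (264,146), with the tray at (370,230) and its parts in the half nearest the camera. Side view: the bar is at (372,103), the handles at (328,140) and (410,102), and the tray corners at (312,244), (382,228), (396,270) and (325,292), with the parts in the left half.

```bash
cat > h.py <<'E'
import cv2,numpy as np,pickle
from scipy.spatial.transform import Rotation as R
def ray(d,uv,T=None):
    T=d["world_from_camera"] if T is None else T
    K=d["intrinsics"]; u,v=uv
    c=np.array([(u-K[0,2])/K[0,0],-(v-K[1,2])/K[1,1],-1.])
    return T[:3,3],T[:3,:3]@c
def onz(d,uv,z,T=None):
    o,r=ray(d,uv,T); return o+r*(z-o[2])/r[2]
def tri(a,b):
    (o1,r1),(o2,r2)=a,b
    s=np.linalg.lstsq(np.c_[r1,-r2],o2-o1,rcond=None)[0]
    p,q=o1+s[0]*r1,o2+s[1]*r2
    return (p+q)/2,np.linalg.norm(p-q)
def cloud(d,T=None):
    T=d["world_from_camera"] if T is None else T
    v,u=np.mgrid[:400,:640]; K=d["intrinsics"]; z=d["range_z"]
    c=np.stack([(u-K[0,2])/K[0,0]*z,-(v-K[1,2])/K[1,1]*z,-z],-1)
    return c@T[:3,:3].T+T[:3,3]
def orange(f):
    h=cv2.cvtColor(f,cv2.COLOR_BGR2HSV); return (h[...,0]>3)&(h[...,0]<16)&(h[...,1]>190)&(h[...,2]>110)
def wristT(d,s):
    q=s["ee_rot"]; T=np.eye(4); T[:3,:3]=R.from_quat(np.r_[q[1:],q[0]]).as_matrix(); T[:3,3]=s["position"]; return T@d["mount"]
E
python3 - <<'E'
from h import *
S,D=[pickle.load(open(n+".pkl","rb")) for n in("scene","side")]
for n,d,box in(("scene",S,(230,290,120,170)),("side",D,(350,400,85,120))):
    P=cloud(d); m=orange(d["frame"]); k=np.zeros_like(m); k[box[2]:box[3],box[0]:box[1]]=1; m&=k
    v,u=np.nonzero(m); p=P[m]; d["c"]=(u.mean(),v.mean())
    ok=d["range_z"][m]>0
    print(n,m.sum(),d["c"],p[ok].mean(0),p[ok].min(0),p[ok].max(0), onz(d,d["c"],.214))
    # lid circle: depth points z .13-.16 near
    q=P.reshape(-1,3); c=p[ok].mean(0)
    L=q[(abs(q[:,2]-.14)<.02)&(np.hypot(*(q[:,:2]-c[:2]).T)<.16)]
    (x,y),r=cv2.minEnclosingCircle(L[np.hypot(*(L[:,:2]-c[:2]).T)<.125][:,:2].astype(np.float32)); print("lid",x,y,r,len(L),np.percentile(L[:,2],[5,50,95]))
    H=q[(q[:,2]>.07)&(q[:,2]<.2)&(np.hypot(*(q[:,:2]-[x,y]).T)>.128)&(np.hypot(*(q[:,:2]-[x,y]).T)<.18)]
    a=np.arctan2(*(H[:,:2]-[x,y]).T[::-1]); z2=np.exp(2j*a).mean(); print("handle ang",np.degrees(np.angle(z2))/2,abs(z2),len(H))
print(tri(ray(S,S["c"]),ray(D,D["c"])))
# tray from side cloud: rim corners
for uv in((312,244),(382,228),(396,270),(325,292)): print(onz(D,uv,.022))
E
```

```text
scene 26 (np.float64(263.65384615384613), np.float64(143.1153846153846)) [ 0.47905147 -0.23069567  0.21915085] [ 0.37275049 -0.32147842  0.1293825 ] [ 0.5021252  -0.21145186  0.22873564] [ 0.47411822 -0.23466191  0.214     ]
lid 0.4795907437801361 -0.2303442507982254 0.12443500012159348 2359 [0.12629984 0.14038225 0.15076583]
handle ang 31.609561387541923 0.9658514872389303 441
side 41 (np.float64(372.6341463414634), np.float64(100.5609756097561)) [ 0.47863989 -0.2248857   0.22736639] [ 0.46335403 -0.2374643   0.22397927] [ 0.49740387 -0.20983717  0.23250492] [ 0.47804807 -0.23297694  0.214     ]
lid 0.4784608483314514 -0.22486044466495514 0.12474353611469269 4355 [0.12796958 0.14260025 0.15315499]
handle ang 31.473423212393325 0.9567713644695811 637
(array([ 0.4782885 , -0.23092233,  0.21811523]), np.float64(0.0007616805268195487))
[0.62416839 0.16470469 0.022     ]
[0.41403604 0.0956179  0.022     ]
[0.3653967 0.2220655 0.022    ]
[0.57123232 0.30563771 0.022     ]
```

```bash
python3 -m crank '[[0,0,-0.06,0,0,0],[0,0,-0.12,0,0,10],[-0.04,-0.045,-0.139,0,0,20],[-0.08,-0.09,-0.139,0,0,30],[-0.12,-0.135,-0.139,0,0,40],[-0.16,-0.18,-0.139,0,0,50],[-0.2,-0.225,-0.139,0,0,60],[-0.24,-0.27,-0.139,0,0,70],[-0.28,-0.315,-0.139,0,0,80],[-0.32,-0.36,-0.139,0,0,90],[-0.36,-0.405,-0.139,0,0,100],[-0.40,-0.45,-0.139,0,0,110],[-0.44,-0.495,-0.139,0,0,115],[-0.48,-0.54,-0.139,0,0,120],[-0.51,-0.575,-0.139,0,0,125],[-0.531,-0.594,-0.139,0,0,125],[-0.531,-0.594,-0.139,0,0,125],[-0.531,-0.594,-0.139,0,0,125],[-0.531,-0.594,-0.139,0,0,125]]' 0.6 60
python3 - <<'E'
from h import *
from rig import manip,viewer
s=manip.get_state(); d=viewer.get_image("wrist"); pickle.dump((s,d),open("w1.pkl","wb")); cv2.imwrite("pics/w1.png",d["frame"])
print(s["position"],s["contact_force"],s["qpos"]); T=wristT(d,s); print(T.round(3).tolist(),d["intrinsics"].round(1).tolist())
m=orange(d["frame"]); n,l,st,c=cv2.connectedComponentsWithStats(m.astype(np.uint8)); print(st[1:][st[1:,4]>30],c[1:][st[1:,4]>30])
E
```

```text
clock: 2.48
position: [0.4782, -0.2295, 0.3314]
ee_rot: [0.0, 0.963, 0.271, -0.0]
contact_force: [-0.3, -0.4, 0.2]
width: 0.0512
[ 0.47823814 -0.22945893  0.33140898] [-0.27397315 -0.43279154  0.20294021] [-5.77526387e-01  1.61306768e-01  1.32139420e+00 -1.36401060e-03
  1.65880939e+00  4.44799769e-01]
[[0.521, 0.806, 0.281, 0.55], [-0.854, 0.492, 0.172, -0.185], [0.001, -0.329, 0.944, 0.512], [0.0, 0.0, 0.0, 1.0]] [[319.1, 0.0, 320.2], [0.0, 319.1, 203.6], [0.0, 0.0, 1.0]]
[[310 162  15  42 255]] [[316.29019608 182.22352941]]
```

View pics/w1.png

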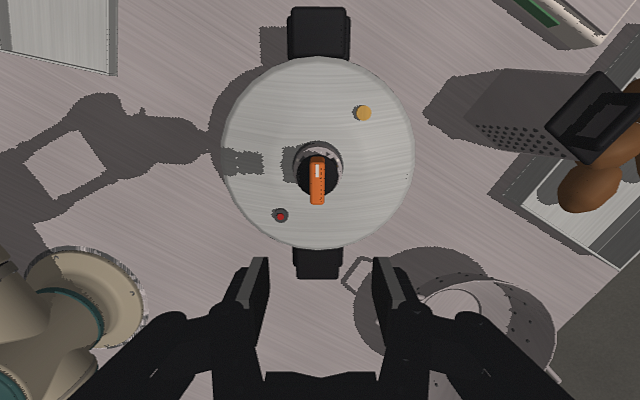

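The wrist view shows the bar at (316,182), upright between the fingers, with the handles at (319,33) and (318,262). Next I'll measure the bar top and its angle, using depth as a check.

```bash
python3 - <<'E'
from h import *
s,d=pickle.load(open("w1.pkl","rb")); T=wristT(d,s); P=cloud(d,T)
f=d["frame"]; h=cv2.cvtColor(f,cv2.COLOR_BGR2HSV); k=np.zeros((400,640),bool); k[150:215,300:335]=1
m=k&(P[...,2]>.215)&(P[...,2]<.245)&(d["range_z"]>0); p=P[m]; print("top",len(p),p.mean(0),np.percentile(p[:,2],[5,50,95]))
c=cv2.minAreaRect(p[:,:2].astype(np.float32)*1000); print(c,cv2.boxPoints(c).round(1).tolist())
v,u=np.nonzero(m); print(u.min(),u.max(),v.min(),v.max())
m2=k&(h[...,0]<20)&(h[...,1]>120)&(h[...,2]>90); v,u=np.nonzero(m2); print("col",m2.sum(),u.min(),u.max(),v.min(),v.max())
up=np.array([onz(d,(a,b),.227,T)[:2] for a,b in zip(u,v)]); w,V=np.linalg.eigh(np.cov(up.T)); print("bar angle",np.degrees(np.arctan2(V[1,1],V[0,1])))
L=P[(P[...,2]>.12)&(P[...,2]<.165)&(np.hypot(P[...,0]-.478,P[...,1]+.229)<.128)]
x=L[:,:2]; hull=cv2.convexHull(x.astype(np.float32))[:,0]; 
A=np.c_[2*hull,np.ones(len(hull))]; q=np.linalg.lstsq(A,(hull**2).sum(1),rcond=None)[0]; print("lid",q[:2],np.sqrt(q[2]+q[:2]@q[:2]))
# handles dark blobs
g=(h[...,2]<60)
for y0,y1 in((0,65),(245,282)):
    mm=np.zeros_like(g); mm[y0:y1,285:352]=g[y0:y1,285:352]; vv,uu=np.nonzero(mm); z=P[mm][:,2]; print("handle",uu.mean(),vv.mean(),np.median(z),np.median(P[mm],0))
# collar
mm=(abs(P[...,2]-.175)<.006)&(np.hypot(P[...,0]-.478,P[...,1]+.229)<.045);print("collar",mm.sum(),P[mm].mean(0),P[mm].min(0),P[mm].max(0))
E
```

```text
top 655 [ 0.48103764 -0.22349226  0.22544295] [0.22328535 0.22573538 0.22714544]
((479.8721618652344, -224.0504913330078), (41.40671157836914, 13.391758918762207), 31.467283248901367) [[458.70001220703125, -229.10000610351562], [465.70001220703125, -240.60000610351562], [501.0, -219.0], [494.0, -207.5]]
310 324 160 204
col 592 310 324 157 204
bar angle -150.46599627982795
lid [ 0.47792489 -0.22568152] 0.1216038893432171
handle 317.96041197296427 32.46540070807853 0.12762658218603345 [ 0.60067351 -0.15095422  0.12762658]
handle 317.17595944967417 262.77624909485877 0.12777284223164054 [ 0.3594137  -0.29680598  0.12777284]
collar 465 [ 0.49188289 -0.21729602  0.17376339] [ 0.45640591 -0.25083852  0.16930355] [ 0.50627793 -0.19757868  0.17591708]
```

```bash
python3 -m crank '[[0.0037,-0.0036,0,0,0,0],[0.0037,-0.0036,0.04,0,0,0],[0.0037,-0.0036,0.075,0,0,0],[0.0037,-0.0036,0.1,0,0,0],[0.0037,-0.0036,0.115,0,0,0],[0.0037,-0.0036,0.123,0,0,0],[0.0037,-0.0036,0.128,0,0,0],[0.0037,-0.0036,0.128,0,0,0],[0.0037,-0.0036,0.128,0,0,0]]' 0.6 60
python3 - <<'E'
from h import *
from rig import manip,viewer
s=manip.get_state(); d=viewer.get_image("wrist"); cv2.imwrite("pics/w2.png",d["frame"]); print(s["contact_force"],s["moment"],s["position"])
E
```

```text
clock: 3.65
position: [0.48, -0.225, 0.2042]
ee_rot: [0.001, 0.963, 0.271, 0.0]
contact_force: [-0.3, -0.6, 0.1]
width: 0.0509
[-0.28781896 -0.57667797  0.08029703] [ 0.04094317 -0.00879515  0.02621394] [ 0.47997256 -0.22501324  0.20420981]
```

View pics/w2.png

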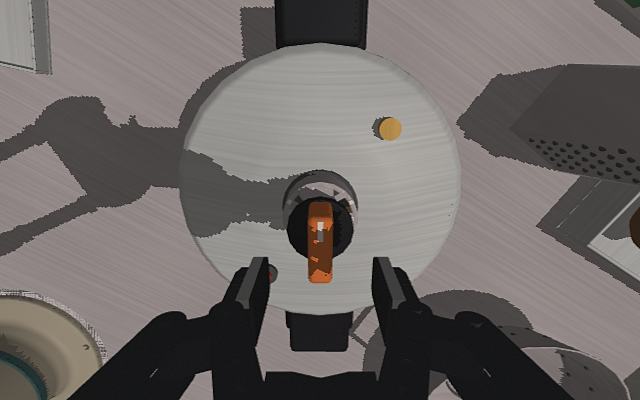

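The bar is centred at column 320, between fingertips at 268 and 372. Closing now.

```bash
python3 -m crank '[[0,0,0,0,0,0],[0,0,0,0,0,0],[0,0,0,0,0,0],[0,0,0,0,0,0],[0,0,0,0,0,0],[0,0,0,0,0,0]]' 0 60
python3 -c "
from rig import manip
s=manip.get_state();print(s['contact_force'],s['moment'],s['width'])"
```

```text
clock: 4.45
position: [0.4799, -0.225, 0.2041]
ee_rot: [0.001, 0.963, 0.271, 0.0]
contact_force: [-0.0, -0.6, -0.5]
width: 0.0
[-0.03163455 -0.62625922 -0.47070044] [ 0.03910102  0.01126208 -0.01131369] 1.4885511475902458e-05
```

```bash
python3 - <<'E'
from h import *
from rig import manip,viewer
s=manip.get_state(); d=viewer.get_image("wrist"); cv2.imwrite("pics/w3.png",d["frame"]); pickle.dump((s,d),open("w3.pkl","wb"))
T=wristT(d,s);P=cloud(d,T); print(d["mount"].round(4).tolist())
for v in range(200,380,12): print(v,P[v,320].round(3),d["range_z"][v,320].round(3))
E
```

```text
[[-0.0003, 0.9446, 0.3281, 0.0839], [1.0, 0.0003, 0.0001, -0.0007], [0.0, 0.3281, -0.9446, -0.181], [0.0, 0.0, 0.0, 1.0]]
200 [ 0.497 -0.213  0.196] 0.199
212 [ 0.497 -0.213  0.217] 0.179
224 [ 0.494 -0.215  0.227] 0.171
236 [ 0.489 -0.219  0.228] 0.173
248 [ 0.482 -0.223  0.227] 0.176
260 [ 0.488 -0.219  0.253] 0.149
272 [ 0.488 -0.219  0.264] 0.139
284 [ 0.488 -0.219  0.273] 0.13
296 [ 0.488 -0.219  0.28 ] 0.124
308 [ 0.483 -0.222  0.28 ] 0.126
320 [ 0.478 -0.225  0.281] 0.127
332 [ 0.473 -0.228  0.281] 0.129
344 [ 0.348 -0.305  0.129] 0.321
356 [ 0.224 -0.38  -0.002] 0.491
368 [ 0.204 -0.392 -0.001] 0.499
```

View pics/w3.png

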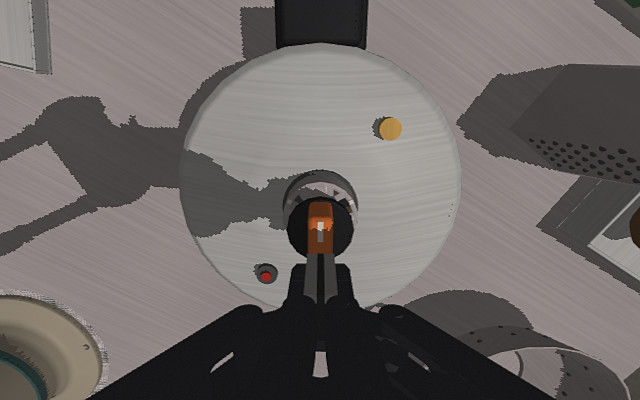

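The fingers shut on nothing. The wrist depth puts their ends above the bar, about 40 mm short of the reported TCP. I'll check that against the fixed cameras.

```bash
python3 - <<'E'
from h import *
from rig import manip,viewer
s=manip.get_state(); ims=[]
for n in("scene","side"):
    d=viewer.get_image(n); P=cloud(d); pickle.dump(d,open(n+"3.pkl","wb"))
    near=(np.hypot(P[...,0]-.48,P[...,1]+.225)<.07)&(P[...,2]>.15)&(P[...,2]<.4)
    v,u=np.nonzero(near); print(n,u.min(),u.max(),v.min(),v.max(),np.histogram(P[near][:,2],np.arange(.15,.41,.02))[0])
    c=d["frame"][100:190,215:315] if n=="scene" else d["frame"][50:150,320:440]
    ims.append(cv2.resize(c,(400,380),interpolation=cv2.INTER_CUBIC))
cv2.imwrite("pics/c3.png",np.hstack(ims))
E
```

```text
scene 241 281 99 171 [194  76  72  48   7  39  46 127 146 203  81 118]
side 348 392 63 133 [590  96  93  72  10  23  20  69  60 120  54  99]
```

View pics/c3.png

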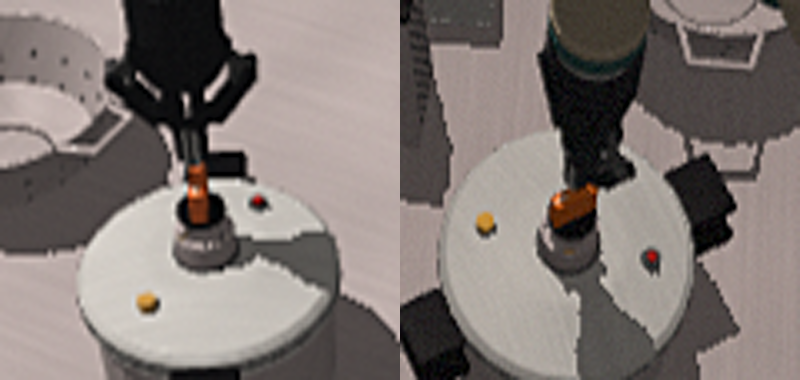

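Both fixed views confirm it: the fingers are shut just above the bar. Next I'll measure the true fingertip offset.

```bash
python3 - <<'E'
from h import *
s,d=pickle.load(open("w3.pkl","rb")); P=cloud(d,d["mount"])
for u in(310,314,327,331):
    for v in range(244,266,2): 
        p=P[v,u]; print(u,v,p.round(4)) if p[2]<-.03 else None
for n in("scene","side"):
    e=pickle.load(open(n+"3.pkl","rb")); Q=cloud(e); m=(np.hypot(Q[...,0]-.48,Q[...,1]+.225)<.035)&(Q[...,2]>.19)&(Q[...,2]<.3)&(e["frame"].max(-1)<110)
    q=Q[m]; i=np.argsort(q[:,2]); print(n,q[i][::6][:14].round(3).tolist())
s1,d1=pickle.load(open("w1.pkl","rb")); P=cloud(d1,d1["mount"])
for v in range(252,280,3): print(v,P[v,262].round(4),P[v,378].round(4))
E
```

```text
310 254 [ 0.01   -0.0057 -0.0426]
310 256 [ 0.0107 -0.0056 -0.0459]
310 258 [ 0.0104 -0.0056 -0.0473]
310 260 [ 0.0108 -0.0055 -0.0499]
310 262 [ 0.0095 -0.0055 -0.0496]
310 264 [ 0.0103 -0.0054 -0.0527]
314 254 [ 0.01   -0.0038 -0.0426]
314 256 [ 0.0106 -0.0037 -0.0457]
314 258 [ 0.0105 -0.0037 -0.0476]
314 260 [ 0.0102 -0.0036 -0.0488]
314 262 [ 0.0105 -0.0036 -0.0514]
314 264 [ 0.0101 -0.0036 -0.0524]
327 254 [ 0.0097  0.0026 -0.042 ]
327 256 [ 0.0105  0.0025 -0.0456]
327 258 [ 0.0104  0.0025 -0.0473]
327 260 [ 0.0103  0.0024 -0.0491]
327 262 [ 0.0104  0.0024 -0.051 ]
327 264 [ 0.01    0.0024 -0.0523]
331 254 [ 0.0104  0.0045 -0.0434]
331 256 [ 0.0101  0.0044 -0.0449]
331 258 [ 0.0105  0.0043 -0.0476]
331 260 [ 0.0109  0.0042 -0.0501]
331 262 [ 0.0101  0.0042 -0.0506]
331 264 [ 0.0108  0.0041 -0.0536]
scene [[0.501, -0.219, 0.191], [0.505, -0.22, 0.193], [0.473, -0.224, 0.195], [0.487, -0.248, 0.196], [0.493, -0.211, 0.197], [0.504, -0.233, 0.197], [0.481, -0.21, 0.198], [0.467, -0.228, 0.198], [0.491, -0.237, 0.199], [0.499, -0.215, 0.2], [0.497, -0.211, 0.204], [0.493, -0.213, 0
[... 247 characters left out ...]
0.468, -0.204, 0.2], [0.474, -0.206, 0.201], [0.464, -0.227, 0.202], [0.469, -0.206, 0.202], [0.472, -0.222, 0.203], [0.492, -0.209, 0.205]]
252 [-0.186  -0.1053  0.3315] [-0.1871  0.1033  0.3334]
255 [ 0.0839 -0.0007 -0.181 ] [-0.1937  0.1039  0.3344]
258 [ 0.0106 -0.0281 -0.0476] [ 0.01    0.0266 -0.0466]
261 [ 0.0101 -0.0278 -0.0497] [ 0.0107  0.0259 -0.0507]
264 [ 0.0099 -0.0274 -0.0521] [ 0.0103  0.0256 -0.0527]
267 [ 0.0105 -0.0267 -0.0557] [ 0.0105  0.025  -0.0558]
270 [ 0.0104 -0.0263 -0.0582] [ 0.0093  0.025  -0.0563]
273 [ 0.0091 -0.0264 -0.0584] [ 0.008   0.025  -0.0566]
276 [ 0.0082 -0.0262 -0.0594] [ 0.0075  0.0248 -0.0583]
279 [ 0.0068 -0.0263 -0.0597] [ 0.0052  0.0251 -0.0571]
```

The real fingertips are about 41 mm behind the reported TCP when shut, and centred in x and y. Going by the images, I'll open and descend another 40 mm, which leaves the tips about 4 mm above the flange.

```bash
python3 -m crank '[[0,0,-0.01,0,0,0],[0,0,-0.01,0,0,0],[0,0,-0.01,0,0,0],[0,0,-0.01,0,0,0],[0,0,0.0,0,0,0],[0,0,0.015,0,0,0],[0,0,0.027,0,0,0],[0,0,0.035,0,0,0],[0,0,0.040,0,0,0],[0,0,0.040,0,0,0],[0,0,0.040,0,0,0]]' 0.6 60 && python3 -m crank '[[0,0,0,0,0,0],[0,0,0,0,0,0],[0,0,0,0,0,0],[0,0,0,0,0,0],[0,0,0,0,0,0]]' 0 60
python3 -c "
from rig import manip
s=manip.get_state();print(s['contact_force'],s['moment'],s['width'])"
```

```text
clock: 5.98
position: [0.4803, -0.2253, 0.1645]
ee_rot: [0.001, 0.963, 0.271, 0.0]
contact_force: [-0.6, -0.6, 0.1]
width: 0.0513
clock: 6.6
position: [0.4804, -0.2252, 0.1649]
ee_rot: [0.002, 0.963, 0.271, 0.001]
contact_force: [-0.7, 2.0, 4.1]
width: 0.013
[-0.71527305  1.96447938  4.09181219] [0.15353342 0.1591546  0.01034936] 0.012974350923762734
```

Gripped, at 13 mm. Now I'll press down in small steps, watching the force.

```bash
python3 -m crank '[[0,0,0.001,0,0,0],[0,0,0.002,0,0,0],[0,0,0.003,0,0,0],[0,0,0.003,0,0,0]]' 0 80; python3 -m crank '[[0,0,0.001,0,0,0],[0,0,0.0015,0,0,0],[0,0,0.0015,0,0,0]]'
```

```text
clock: 7.1
position: [0.4804, -0.2252, 0.162]
ee_rot: [0.002, 0.963, 0.271, 0.001]
contact_force: [-1.1, 1.0, 5.6]
width: 0.0124
clock: 7.48
position: [0.4804, -0.2253, 0.1606]
ee_rot: [0.002, 0.963, 0.271, 0.001]
contact_force: [-1.2, 0.3, 5.8]
width: 0.0126
```

```bash
python3 -m crank '[[0,0,0.001,0,0,0],[0,0,0.0015,0,0,0],[0,0,0.0015,0,0,0]]';python3 -m crank '[[0,0,0.001,0,0,0],[0,0,0.0015,0,0,0],[0,0,0.0015,0,0,0]]'
```

```text
clock: 7.85
position: [0.4804, -0.2252, 0.1595]
ee_rot: [0.002, 0.963, 0.271, 0.001]
contact_force: [-1.9, 1.8, 6.6]
width: 0.0125
clock: 8.22
position: [0.4804, -0.2252, 0.1584]
ee_rot: [0.002, 0.963, 0.271, 0.001]
contact_force: [-1.0, 1.6, 7.5]
width: 0.0123
```

```bash
python3 -m crank '[[0,0,0.001,0,0,0],[0,0,0.0015,0,0,0],[0,0,0.0015,0,0,0]]';python3 -m crank '[[0,0,0.001,0,0,0],[0,0,0.0015,0,0,0],[0,0,0.0015,0,0,0]]'
```

```text
clock: 8.6
position: [0.4804, -0.2253, 0.1574]
ee_rot: [0.002, 0.963, 0.271, 0.001]
contact_force: [-1.2, 0.9, 7.8]
width: 0.0124
clock: 8.98
position: [0.4804, -0.2252, 0.1565]
ee_rot: [0.002, 0.963, 0.271, 0.001]
contact_force: [-1.1, 1.2, 8.1]
width: 0.0123
```

```bash
python3 -m crank '[[0,0,0.0015,0,0,0],[0,0,0.0025,0,0,0],[0,0,0.0025,0,0,0]]';python3 -m crank '[[0,0,0.001,0,0,0],[0,0,0.002,0,0,0],[0,0,0.002,0,0,0]]'
```

```text
clock: 9.35
position: [0.4804, -0.2253, 0.1547]
ee_rot: [0.002, 0.963, 0.271, 0.001]
contact_force: [-1.3, 1.3, 8.9]
width: 0.0122
clock: 9.72
position: [0.4805, -0.2253, 0.1546]
ee_rot: [0.003, 0.963, 0.271, 0.001]
contact_force: [-3.5, 3.3, 13.7]
width: 0.0122
```

The hard seat is reached about 10 mm down, at 13.7 N. I'll twist the first 15°, easing the sideways load by about 1 mm.

```bash
cat > st.py <<'E'
from h import *
from rig import manip
s=manip.get_state(); q=s["ee_rot"]; M=R.from_quat(np.r_[q[1:],q[0]]).as_matrix()
print("F",s["contact_force"].round(1),"Ftool",(M.T@s["contact_force"]).round(1),"Mtool",(M.T@s["moment"]).round(2),"yaw_x",np.degrees(np.arctan2(M[1,0],M[0,0])).round(1),"tilt",M[:2,2].round(4),"p",s["position"].round(4),"w",s["width"].round(4),"t",s["clock"])
E
python3 st.py; python3 -m crank '[[0,-0.0005,0.002,0,0,-3],[0,-0.001,0.002,0,0,-7],[0,-0.001,0.002,0,0,-11],[0,-0.001,0.002,0,0,-15],[0,-0.001,0.002,0,0,-15]]'; python3 st.py
```

```text
clock: 10.35
position: [0.4813, -0.2253, 0.1546]
ee_rot: [0.005, 0.919, 0.394, 0.002]
contact_force: [-1.4, 0.5, 12.4]
width: 0.0122Traceback (most recent call last):
  File "st.py", line 4, in <module>
    print("F",s["contact_force"].round(1),"Ftool",(M.T@s["contact_force"]).round(1),"Mtool",(M.T@s["moment"]).round(2),"yaw_x",np.degrees(np.arctan2(M[1,0],M[0,0])).round(1),"tilt",M[:2,2].round(4),"p",s["position"].round(4),"w",s["width"].round(4),"t",s["clock"])
                                                                                                                                                                                                                                     ^^^^^^^^^^^^^^^^
AttributeError: 'float' object has no attribute 'round'
Traceback (most recent call last):
  File "st.py", line 4, in <module>
    print("F",s["contact_force"].round(1),"Ftool",(M.T@s["contact_force"]).round(1),"Mtool",(M.T@s["moment"]).round(2),"yaw_x",np.degrees(np.arctan2(M[1,0],M[0,0])).round(1),"tilt",M[:2,2].round(4),"p",s["position"].round(4),"w",s["width"].round(4),"t",s["clock"])
                                                                                                                                                                                                                                     ^^^^^^^^^^^^^^^^
AttributeError: 'float' object has no attribute 'round'
```

```bash
sed -i 's/s\["width"\].round(4)/round(s["width"],4)/' st.py; python3 st.py; python3 -m crank '[[0,0,0.002,0,0,-4],[0,0,0.002,0,0,-8],[0,0,0.002,0,0,-12],[0,0,0.002,0,0,-15],[0,0,0.002,0,0,-15]]'; python3 st.py
```

```text
F [-1.4  0.5 12.4] Ftool [ -0.6  -1.2 -12.5] Mtool [ 0.34 -0.02  0.  ] yaw_x 46.5 tilt [ 0.0078 -0.0067] p [ 0.4813 -0.2253  0.1546] w 0.0122 t 10.35
clock: 10.98
position: [0.4824, -0.2256, 0.1546]
ee_rot: [0.006, 0.86, 0.511, 0.003]
contact_force: [-0.7, 1.9, 13.4]
width: 0.0123
F [-0.7  1.9 13.4] Ftool [  1.3  -1.3 -13.4] Mtool [ 0.55  0.28 -0.01] yaw_x 61.5 tilt [ 0.0109 -0.0078] p [ 0.4824 -0.2256  0.1546] w 0.0123 t 10.975
```

Turning freely at about 13 N with no twist resistance. Continuing, with a slight tilt correction.

```bash
python3 -m crank '[[0,-0.0002,0.002,0.2,0,-4],[0,-0.0004,0.002,0.4,0,-8],[0,-0.0004,0.002,0.4,0,-12],[0,-0.0004,0.002,0.4,0,-15],[0,-0.0004,0.002,0.4,0,-15]]'; python3 st.py
```

```text
clock: 11.6
position: [0.4827, -0.2256, 0.1546]
ee_rot: [0.005, 0.785, 0.619, 0.001]
contact_force: [-1.9, 2.3, 13.5]
width: 0.0123
F [-1.9  2.3 13.5] Ftool [  1.7  -2.3 -13.5] Mtool [ 0.47  0.41 -0.05] yaw_x 76.5 tilt [ 0.0067 -0.0063] p [ 0.4827 -0.2256  0.1546] w 0.0123 t 11.6
```

```bash
python3 -m crank '[[0,-0.0002,0.002,0.2,0,-4],[0,-0.0003,0.002,0.2,0,-8],[0,-0.0003,0.002,0.2,0,-12],[0,-0.0003,0.002,0.2,0,-14.5],[0,-0.0003,0.002,0.2,0,-14.5]]'; python3 st.py
```

```text
clock: 12.22
position: [0.4828, -0.2256, 0.1546]
ee_rot: [0.004, 0.701, 0.713, -0.001]
contact_force: [-2.6, 2.5, 14.8]
width: 0.0123
F [-2.6  2.5 14.8] Ftool [  2.4  -2.4 -14.8] Mtool [ 0.59  0.58 -0.01] yaw_x 91.0 tilt [ 0.0051 -0.0067] p [ 0.4828 -0.2256  0.1546] w 0.0123 t 12.225
```

59.5° turned. Now I'll let up gently and check that it comes free.

```bash
python3 -m crank '[[0,0,0,0,0,0],[0,0,-0.002,0,0,0],[0,0,-0.004,0,0,0],[0,0,-0.004,0,0,0]]'; python3 st.py; python3 -m crank '[[0,0,-0.002,0,0,0],[0,0,-0.004,0,0,0],[0,0,-0.004,0,0,0]]'; python3 st.py
```

```text
clock: 12.72
position: [0.4828, -0.2255, 0.159]
ee_rot: [0.004, 0.701, 0.713, -0.001]
contact_force: [-2.0, 0.9, 6.7]
width: 0.0122
F [-2.   0.9  6.7] Ftool [ 0.9 -1.9 -6.7] Mtool [0.32 0.3  0.04] yaw_x 91.0 tilt [ 0.0053 -0.0068] p [ 0.4828 -0.2255  0.159 ] w 0.0122 t 12.725
clock: 13.1
position: [0.4828, -0.2255, 0.1631]
ee_rot: [0.004, 0.701, 0.713, -0.001]
contact_force: [-1.0, 1.0, 4.8]
width: 0.0124
F [-1.   1.   4.8] Ftool [ 1.  -0.9 -4.8] Mtool [0.21 0.19 0.05] yaw_x 91.0 tilt [ 0.0053 -0.0067] p [ 0.4828 -0.2255  0.1631] w 0.0124 t 13.1
```

```bash
python3 -m crank '[[0,0,-0.002,0,0,0],[0,0,-0.004,0,0,0],[0,0,-0.006,0,0,0],[0,0,-0.006,0,0,0]]'; python3 st.py; python3 -m crank '[[0,0,-0.004,0,0,0],[0,0,-0.008,0,0,0],[0,0,-0.012,0,0,0],[0,0,-0.012,0,0,0]]'; python3 st.py
```

```text
clock: 13.6
position: [0.4827, -0.2254, 0.1691]
ee_rot: [0.004, 0.701, 0.713, -0.001]
contact_force: [-0.8, 0.2, 1.5]
width: 0.0126
F [-0.8  0.2  1.5] Ftool [ 0.2 -0.8 -1.6] Mtool [0.02 0.16 0.05] yaw_x 91.0 tilt [ 0.0052 -0.0067] p [ 0.4827 -0.2254  0.1691] w 0.0126 t 13.6
clock: 14.1
position: [0.4829, -0.2255, 0.1815]
ee_rot: [0.005, 0.701, 0.713, -0.001]
contact_force: [-0.6, -0.2, -1.3]
width: 0.0125
F [-0.6 -0.2 -1.3] Ftool [-0.2 -0.6  1.3] Mtool [ 0.01 -0.05  0.03] yaw_x 91.0 tilt [ 0.0058 -0.0071] p [ 0.4829 -0.2255  0.1815] w 0.0125 t 14.1
```

The valve is free, carrying about 1.3 N of weight. I'll raise it straight up and measure the tray from the saved fixed views.

```bash
python3 -m crank '[[0,0,-0.03,0,0,0],[0,0,-0.06,0,0,0],[0,0,-0.075,0,0,0],[0,0,-0.075,0,0,0]]'; python3 st.py; python3 - <<'E'
from h import *
for n in("scene3","side3"):
    e=pickle.load(open(n+".pkl","rb")); P=cloud(e)
    m=(P[...,2]>.013)&(P[...,2]<.035)&(np.hypot(P[...,0]-.494,P[...,1]-.197)<.17)&(P[...,1]<.33)
    q=P[m]; c=cv2.minAreaRect(q[:,:2].astype(np.float32)*1000); print(n,m.sum(),c,cv2.boxPoints(c).round(0).tolist())
    f=cv2.cvtColor(e["frame"],cv2.COLOR_BGR2HSV); k=(f[...,1]>120)&(np.hypot(P[...,0]-.494,P[...,1]-.197)<.13)&(P[...,1]<.28)
    nn,l,st,cc=cv2.connectedComponentsWithStats(k.astype(np.uint8))
    for i in range(1,nn):
        if st[i,4]>8: print("part",cc[i],st[i,4],onz(e,cc[i],.018))
    fl=(abs(P[...,2]-.003)<.004)&(np.hypot(P[...,0]-.452,P[...,1]-.181)<.04); print("floor z",np.median(P[(np.hypot(P[...,0]-.452,P[...,1]-.181)<.03)],0))
E
```

```text
clock: 14.6
position: [0.4829, -0.2252, 0.2572]
ee_rot: [0.006, 0.701, 0.713, -0.0]
contact_force: [-0.4, 0.9, -0.0]
width: 0.0126
F [-0.4  0.9 -0. ] Ftool [ 0.9 -0.3  0. ] Mtool [0.05 0.04 0.03] yaw_x 91.0 tilt [ 0.0074 -0.0082] p [ 0.4829 -0.2252  0.2572] w 0.0126 t 14.6
scene3 333 ((499.02978515625, 191.364501953125), (236.0738525390625, 149.76022338867188), 19.277324676513672) [[363.0, 223.0], [412.0, 82.0], [635.0, 160.0], [586.0, 301.0]]
part [359.81578947 243.07894737] 38 [0.57670929 0.18943218 0.018     ]
part [376.12 243.68] 50 [0.55402767 0.23891316 0.018     ]
floor z [0.45238093 0.18135714 0.00184969]
side3 441 ((496.30230712890625, 194.140625), (230.358154296875, 151.4193115234375), 19.220752716064453) [[363.0, 228.0], [412.0, 85.0], [630.0, 161.0], [580.0, 304.0]]
part [329.36956522 254.26086957] 46 [0.56859613 0.19093105 0.018     ]
part [334.96923077 270.90769231] 65 [0.5473007  0.24006222 0.018     ]
floor z [0.45199618 0.18166252 0.00348484]
```

The tray centre is (0.4965, 0.1935), turned 19°, with size 230x151, which matches. The free spot is (0.454, 0.179). Carrying the valve there at height.

```bash
python3 -m crank '[[0.015,0,-0.01,0,0,0],[0.045,-0.002,-0.01,0,0,0],[0.085,-0.004,-0.01,0,0,0],[0.13,-0.006,-0.01,0,0,0],[0.175,-0.008,-0.01,0.1,0.1,0],[0.22,-0.01,-0.01,0.2,0.2,0],[0.265,-0.013,0,0.3,0.3,0],[0.31,-0.015,0.02,0.4,0.4,0],[0.35,-0.017,0.05,0.4,0.4,0],[0.38,-0.019,0.075,0.4,0.4,0],[0.398,-0.0194,0.1,0.4,0.4,0],[0.4038,-0.0194,0.12,0.4,0.4,0],[0.4038,-0.0194,0.13,0.4,0.4,0],[0.4038,-0.0194,0.135,0.4,0.4,0],[0.4038,-0.0194,0.135,0.4,0.4,0]]'; python3 st.py; python3 - <<'E'
from h import *
from rig import manip,viewer
s=manip.get_state(); ims=[]
for n in("scene","side","wrist"):
    d=viewer.get_image(n); pickle.dump((s,d),open(n+"5.pkl","wb"))
    if n=="wrist": c=d["frame"][100:340,160:480]
    elif n=="scene": c=d["frame"][140:270,300:430]
    else: c=d["frame"][190:310,290:420]
    ims.append(cv2.resize(c,(400,300) if n=="wrist" else (400,370)))
cv2.imwrite("pics/c5.png",np.hstack(ims[:2])); cv2.imwrite("pics/w5.png",ims[2])
d=pickle.load(open("wrist5.pkl","rb"))[1]
cv2.imwrite("pics/c5.png",np.vstack([np.hstack([i[:300] for i in ims[:2]]),cv2.resize(d["frame"],(480,300))[:, :].copy() if 0 else cv2.copyMakeBorder(cv2.resize(d["frame"],(480,300)),0,0,0,320,cv2.BORDER_CONSTANT)]))
E
```

```text
clock: 16.48
position: [0.4577, 0.1768, 0.1189]
ee_rot: [0.001, 0.701, 0.713, -0.0]
contact_force: [0.3, 0.2, -0.8]
width: 0.0124
F [ 0.3  0.2 -0.8] Ftool [0.2 0.3 0.8] Mtool [-0.03 -0.02  0.02] yaw_x 90.9 tilt [ 0.0005 -0.0013] p [0.4577 0.1768 0.1189] w 0.0124 t 16.475
```

View pics/c5.png

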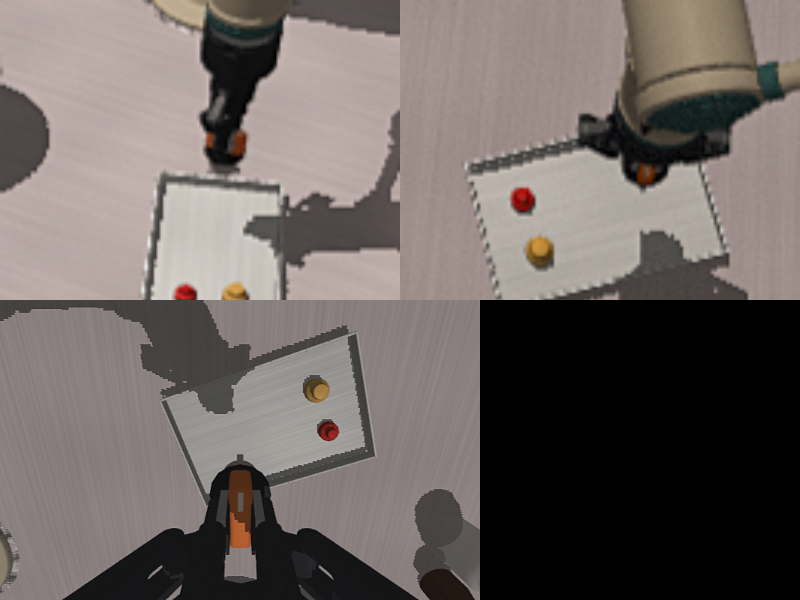

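The valve hangs upright in the grip: bar at wrist inset (240,500), flange and lug ahead of it at (240,465). Next I'll measure its height relative to the tool and the wrist-based tray fix.

```bash
python3 - <<'E'
from h import *
s,d=pickle.load(open("wrist5.pkl","rb")); P=cloud(d,d["mount"]); T=wristT(d,s); W=cloud(d,T)
for v in range(200,262,4): print(v,P[v,320].round(4),d["frame"][v,320])
m=(W[...,2]>.013)&(W[...,2]<.035)&(np.hypot(W[...,0]-.496,W[...,1]-.194)<.15)
c=cv2.minAreaRect(W[m][:,:2].astype(np.float32)*1000); print(m.sum(),c,cv2.boxPoints(c).round(0).tolist())
E
```

```text
200 [-0.0149 -0.0012  0.1174] [148 151 154]
204 [-0.0193 -0.0012  0.118 ] [153 157 159]
208 [ 0.0208 -0.0011 -0.0043] [61 60 65]
212 [ 0.0174 -0.0012 -0.0018] [65 65 71]
216 [ 0.0159 -0.0011 -0.0046] [62 63 67]
220 [ 0.0225 -0.0011 -0.0273] [12  9 10]
224 [ 0.022  -0.0011 -0.0314] [24 23 23]
228 [ 0.0215 -0.0011 -0.0352] [23 44 82]
232 [ 0.0849 -0.001  -0.181 ] [23 43 79]
236 [ 0.0218 -0.0011 -0.0453] [22 42 79]
240 [ 0.0218 -0.0011 -0.0494] [23 43 80]
244 [ 0.0224 -0.0011 -0.0548] [22 43 80]
248 [ 0.0219 -0.0011 -0.0576] [23 44 79]
252 [ 0.0214 -0.0011 -0.0603] [23 46 86]
256 [ 0.0194 -0.0011 -0.0601] [45 61 85]
260 [ 0.0179 -0.0011 -0.0609] [83 88 93]
4909 ((495.096923828125, 194.06658935546875), (230.28286743164062, 151.0069122314453), 19.222627639770508) [[362.0, 227.0], [411.0, 85.0], [629.0, 161.0], [579.0, 303.0]]
```

The valve foot coincides with the reported TCP (bar top at tool z -61 mm). The tray fix agrees: centre (0.495, 0.194). Descending, then feeling for the floor.

```bash
python3 -m crank '[[0,-0.002,0.02,0,0,0],[0.001,-0.005,0.045,0,0,0],[0.001,-0.005,0.07,0,0,0],[0.001,-0.005,0.09,0,0,0],[0.001,-0.005,0.102,0,0,0],[0.001,-0.005,0.108,0,0,0],[0.001,-0.005,0.110,0,0,0],[0.001,-0.005,0.110,0,0,0]]'; python3 st.py; python3 -m crank '[[0,0,0.001,0,0,0],[0,0,0.002,0,0,0],[0,0,0.003,0,0,0],[0,0,0.003,0,0,0]]'; python3 st.py
```

```text
clock: 17.62
position: [0.4539, 0.1778, 0.0099]
ee_rot: [0.001, 0.701, 0.713, 0.001]
contact_force: [0.2, -0.1, -1.6]
width: 0.0126
F [ 0.2 -0.1 -1.6] Ftool [-0.1  0.2  1.6] Mtool [ 0.01 -0.    0.02] yaw_x 90.9 tilt [ 0.0028 -0.0008] p [0.4539 0.1778 0.0099] w 0.0126 t 17.625
clock: 18.12
position: [0.4538, 0.1778, 0.0068]
ee_rot: [0.001, 0.701, 0.713, 0.001]
contact_force: [1.7, 1.0, -1.3]
width: 0.0123
F [ 1.7  1.  -1.3] Ftool [1.  1.8 1.4] Mtool [-0.    0.01 -0.02] yaw_x 90.9 tilt [ 0.0026 -0.0008] p [0.4538 0.1778 0.0068] w 0.0123 t 18.125
```

```bash
python3 -m crank '[[0,0,0.0007,0,0,0],[0,0,0.0015,0,0,0],[0,0,0.0015,0,0,0]]'; python3 st.py; python3 -m crank '[[0,0,0.0007,0,0,0],[0,0,0.0012,0,0,0],[0,0,0.0012,0,0,0]]'; python3 st.py
```

```text
clock: 18.5
position: [0.4537, 0.1778, 0.0052]
ee_rot: [0.001, 0.701, 0.713, 0.001]
contact_force: [-0.6, -0.2, -2.2]
width: 0.0122
F [-0.6 -0.2 -2.2] Ftool [-0.2 -0.6  2.2] Mtool [ 0.03 -0.01  0.01] yaw_x 90.9 tilt [ 0.0024 -0.0008] p [0.4537 0.1778 0.0052] w 0.0122 t 18.5
clock: 18.88
position: [0.4536, 0.1777, 0.004]
ee_rot: [0.001, 0.701, 0.713, 0.0]
contact_force: [0.2, 0.4, -0.7]
width: 0.0123
F [ 0.2  0.4 -0.7] Ftool [0.4 0.3 0.7] Mtool [ 0.04  0.03 -0.05] yaw_x 90.9 tilt [ 0.0022 -0.0009] p [0.4536 0.1777 0.004 ] w 0.0123 t 18.875
```

```bash
python3 -m crank '[[0,0,0.0005,0,0,0],[0,0,0.001,0,0,0],[0,0,0.001,0,0,0]]'; python3 st.py; python3 -m crank '[[0,0,0.0005,0,0,0],[0,0,0.001,0,0,0],[0,0,0.001,0,0,0]]'; python3 st.py
```

```text
clock: 19.25
position: [0.4537, 0.1778, 0.0032]
ee_rot: [0.001, 0.701, 0.713, 0.001]
contact_force: [-0.4, -0.5, 1.1]
width: 0.0123
F [-0.4 -0.5  1.1] Ftool [-0.5 -0.4 -1.1] Mtool [ 0.14 -0.04  0.  ] yaw_x 90.9 tilt [ 0.0024 -0.0008] p [0.4537 0.1778 0.0032] w 0.0123 t 19.25
clock: 19.62
position: [0.4537, 0.1778, 0.0032]
ee_rot: [0.001, 0.701, 0.713, 0.001]
contact_force: [-2.4, -1.9, 8.3]
width: 0.0125
F [-2.4 -1.9  8.3] Ftool [-1.8 -2.4 -8.3] Mtool [ 0.43 -0.08 -0.02] yaw_x 90.9 tilt [ 0.0028 -0.0007] p [0.4537 0.1778 0.0032] w 0.0125 t 19.625
```

It's on the floor at z = 3 mm. I'll relax, reduce the grip, open, and rise straight up.

```bash
python3 -m crank '[[0,0,0,0,0,0],[0,0,0,0,0,0],[0,0,0,0,0,0]]' 0 20; python3 st.py; python3 -m crank '[[0,0,0,0,0,0],[0,0,0,0,0,0],[0,0,0,0,0,0],[0,0,0,0,0,0],[0,0,0,0,0,0],[0,0,0,0,0,0],[0,0,-0.01,0,0,0],[0,0,-0.03,0,0,0],[0,0,-0.06,0,0,0],[0,0,-0.11,0,0,0],[0,0,-0.16,0,0,0],[0,0,-0.2,0,0,0],[-0.04,0,-0.23,0,0,0],[-0.09,0,-0.23,0,0,0],[-0.14,0,-0.23,0,0,0],[-0.18,0,-0.23,0,0,0],[-0.2,0,-0.23,0,0,0],[-0.2,0,-0.23,0,0,0],[-0.2,0,-0.23,0,0,0]]' 0.6 20; python3 st.py
python3 - <<'E'
from h import *
from rig import manip,viewer
s=manip.get_state(); ims=[]
for n in("scene","side"):
    d=viewer.get_image(n); pickle.dump((s,d),open(n+"6.pkl","wb")); P=cloud(d)
    m=orange(d["frame"])&(np.hypot(P[...,0]-.453,P[...,1]-.179)<.06); print(n,m.sum(),np.percentile(P[m],[2,50,98],0).round(3).tolist())
    f=d["frame"]; ims.append(cv2.resize(f[190:262,335:405] if n=="scene" else f[210:300,300:405],(390,390),interpolation=cv2.INTER_CUBIC))
cv2.imwrite("pics/c6.png",np.hstack(ims))
E
```

```text
clock: 20.0
position: [0.4539, 0.1778, 0.0032]
ee_rot: [0.001, 0.701, 0.713, 0.001]
contact_force: [-0.5, 0.1, 2.8]
width: 0.012
F [-0.5  0.1  2.8] Ftool [ 0.1 -0.5 -2.8] Mtool [ 0.05 -0.02  0.01] yaw_x 90.9 tilt [ 0.003  -0.0007] p [0.4539 0.1778 0.0032] w 0.012 t 20.0
clock: 22.38
position: [0.4563, -0.0213, 0.2337]
ee_rot: [0.001, 0.701, 0.713, 0.001]
contact_force: [-0.0, -0.4, 0.1]
width: 0.0514
F [-0.  -0.4  0.1] Ftool [-0.4 -0.  -0.1] Mtool [0.07 0.02 0.08] yaw_x 91.0 tilt [ 0.0033 -0.    ] p [ 0.4563 -0.0213  0.2337] w 0.0514 t 22.375
scene 66 [[0.451, 0.159, 0.041], [0.462, 0.175, 0.058], [0.465, 0.194, 0.068]]
side 48 [[0.448, 0.16, 0.06], [0.456, 0.177, 0.066], [0.461, 0.196, 0.07]]
```

View pics/c6.png

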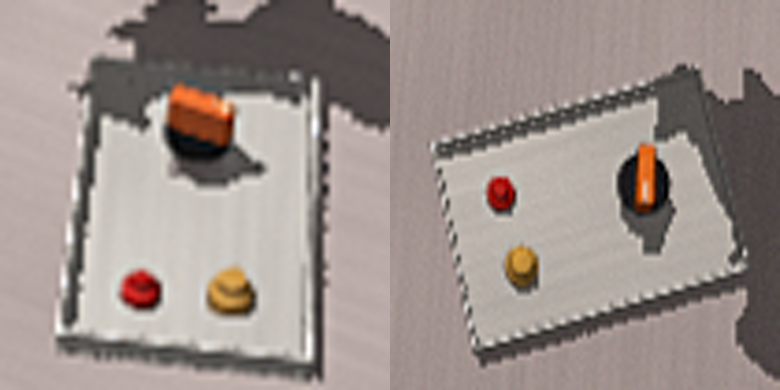

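The valve stands upright in the free half: bar at (200,115) in the left crop and (645,178) in the right, with its top at about 65–66 mm as expected. The two parts are undisturbed and the robot is clear.

```bash
python3 -c "
from rig import job
print(job.sign_off())"
```

```text
the job is handed in; nothing more can be done
None
```

The valve is off the cooker and standing upright on the tray floor, in the middle of the free half. I handed the job in at about 22.5 s.

- **Push and twist:** I pressed it down about 10 mm until it met the hard seat, at about 14 N. I then turned it 59.5° counter-clockwise under 12–15 N, with almost no twist resistance. It let up without pulling and lifted straight out.
- **Setting down:** I lowered it until it touched the floor at z ≈ 3 mm. My last small step pressed it on the floor with about 8 N. I eased that off to about 3 N before opening the fingers.
- **Last checks:** Both fixed cameras show the valve upright with its bar top at about 66 mm, which is right for standing on the floor. The brass weight and red plug are still in their places, and the arm is clear with no contact force. I did not re-measure the potatoes, salt, mill or grater at the end; the arm never went near them.

**What disagreed:**
- **Fingertip position:** the first grasp closed on nothing, just above the bar. The real fingertips are about 41 mm short of the reported TCP. I confirmed this in the wrist and fixed views, corrected for it, and the second grasp held.
- **First position estimate:** my first estimate of the bar from the fixed cameras was about 7 mm off. I used the wrist camera's measurement instead, which matched the lid and handles to about 2 mm.

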